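# Zero the kitchen scale with its trimming tool

## Task

Zero the kitchen scale: take the plastic trimming tool out of its wooden holder, seat its blade gently in the slot of the brass screw in the middle of the dial and turn the screw with it until the pointer stands on the zero mark. Then put the tool back in its holder, fully down. Press the screw only lightly (never as hard as 18 N), keep the gripper itself off the scale and leave everything else where it stands.

Things in the scene. Friction and masses are not known exactly. Their poses are not given: they have to be found in the camera images.
- scale: White kitchen scale, fixed, 190 x 150 mm, deck 34 mm high. Origin: centre of its underside; its -x end has the dial (grey, radius 60 mm, top at z 37, centred at x = -30 mm, y = 0). Steel weighing bar behind it, centred at x = 68 mm, 130 mm along y, top at z 45. The thick black zero mark lies 44 to 58 mm from the dial's centre towards -x; thin ticks every 0.2 rad beside it.
- screw (a point): Centre of the top face of the round brass screw head (31 mm across) at rest, on the dial's axis, 56.5 mm above the worktop. Axes are the scale's and do not turn with the screw. The head is sprung: it gives straight down up to 3 mm (1.5 N to start, 6 N at 3 mm), then is hard. When the blade drops into the slot, the force falls as the head springs back up.
- slot (a point): Centre of the floor of the head's slot, 6 mm below point screw. The slot is 5 mm wide, 6 mm deep, open at both ends, lightly chamfered. Axes are the scale's, not the slot's: the slot lies along the pointer, give or take 0.45 rad of slack that is not measured. Turning the screw first takes up this slack (at most 0.9 rad, plus the blade's play), then the pointer follows.
- pointer (a joint): Angle of the dark steel pointer, a hand 4 mm wide reaching 44 mm from the dial's centre, just above the dial. rad, positive counterclockwise seen from above; 0 = on the zero mark (along the scale's -x). It starts 0.25 to 0.5 on the negative side, stays where it is left; stops at +-1.2. Friction about 0.03 N m in the screw's slack, 0.05 N m more to move the pointer.
- tuner: Loose plastic trimming tool, upright in the holder, 105 mm long, 60 g. Origin: middle of the blade's lower edge; z up along the tool. Blade 20 mm wide along its x, 3 mm thick along y, z 0 to 9 mm; white round shank 18 mm across, z 9 to 39; black flange 32 mm across, z 39 to 44, which rests on the holder's rim; black square handle 18 x 18 mm, faces along x and y, z 44 to 105.
- holder: Fixed wooden block, 66 x 66 x 50 mm, origin at the centre of its underside. A round hole, 25 mm across and 46 mm deep, in the middle of its top holds the tool; with the flange on the rim the tool's blade edge is 11 mm above the worktop. It may stand to the left or the right of the scale.
- holder_hole0 (a point): Centre of the hole's mouth in the holder's top, 50 mm above the worktop.
- honey_jar: Bystander: glass honey jar with a lid, 66 x 72 x 102 mm, loose; origin under its centre.
- mug: Bystander: white mug with handle, 92 x 127 x 95 mm, loose; origin under its centre.
- pepper_mill: Bystander: small pepper mill, 44 x 44 x 90 mm, loose; origin under its centre.
- spice_jar: Bystander: dark-capped spice jar, 44 x 44 x 96 mm, loose; origin under its centre.
- tea_box: Bystander: flat pale green tea box, 95 x 150 x 30 mm, loose; origin under its centre.
- film_box: Bystander: small upright orange and blue carton, 45 x 60 x 100 mm, loose; origin under its centre.
Things that resemble listed ones, but are neither listed nor needed, are in the scene too. Of the things that look like the holder, take the one that is farthest to the robot's right at the start. What is shaped like the tuner but orange is not meant.

How it is judged:
By the outcome, as a careful person would: the job done as asked, in the order asked, and still so for the second after the job is handed in, with the robot touching nothing.
It also fails if it takes over 58 s, if anything falls off the work surface, if the arm or the gripper's body presses on something with over 40 N, if the wrist force passes 120 N, or if a joint passes its speed limit or range.

## Robot

A 7-joint arm with a two-finger parallel gripper is mounted at the origin on the work surface; the furniture and walls round the work are solid. World frame = base frame: x ahead of the robot, y to its left, z up, the work surface at z = 0. Lengths are in m, angles in rad, forces in N, time in s.
With the tool pointing down it reaches from about 0.425 to 0.925 m from the base axis. Payload 6.8 kg.
Tool frame: the origin (TCP) lies on the centre line of the jaws, within the pads' length; the fingertips stand 14 mm ahead of it and the grasp point (between the pads) lies 5 mm behind it; z points along the fingers, y is the line along which they close (so a half turn about z gives the same grasp; the last joint's range is limited). The gripper opens to 88 mm and grips with 3 to 60 N. Pads are 20 mm wide; open, the fingers measure 115 mm over their backs; the gripper's body (75 mm by 178 mm) begins 61 mm behind the grasp point.
Start: joints at [-1.33, 0.477, 0.022, 1.555, -0.011, 1.109, -0.083], TCP at [0.231, 0.634, 0.237] pointing down, gripper open.
Joint ranges: [-2.96, 2.96], [-0.34, 2.1], [-1.41, 1.46], [0.24, 2.44], [-1.37, 4.51], [0.17, 1.92], [-2.96, 2.96]. Speed limits (rad/s): [2.39, 2.39, 3.14, 3.14, 3.14, 3.14, 3.14].

## Interface

Orientations are given as a unit quaternion [x, y, z, w].
In Python, from workcell import ctrl gives the robot as it stands.
- The arm moves only by the tool send_rows, never from a script. Its argument "moves" is one flat list of numbers, 7 for each row, row after row: the shift along the tool's x, y, z in cm, then the turn, a rotation vector about the tool's x, y, z in rad, then the opening, from 0 (shut) to 1 (fully open). In form: [dx, dy, dz, wx, wy, wz, grip, dx, dy, dz, wx, wy, wz, grip, ...]. A call has 1 to 8 rows; each row is the pose to reach, as a shift and turn from the pose commanded when the call began, along the tool's axes at that moment; what a row does not reach only later rows make up. A row lasts 1/10 s, in which the tool goes at most 50 mm and 8.59 degrees, less where a joint would pass 70% of its speed; a pose out of reach is approached as far as the arm can. A call with a gripper value outside its range is refused whole. The fingers move at their own pace and stop on an object; the grip force is fixed at half the most. Time passes only in rows, so rows that repeat a pose let the fingers close. It gives the time, the measured TCP pose, the force, the opening and the grip force at its end, in the units of the state.
- ctrl.sense(): the state, without advancing time (a new reading comes with each control period).
- ctrl.grab_frame(name): name is "scene" or "top"; returns the picture (384x512x3 uint8, blue, green, red); there is no depth.
- ctrl.camera_model(name): a dict with "vfov" (degrees; the focal length in pixels is half the picture's height over the tangent of half this angle, whatever the lens; pixels are square), "cx", "cy" (the principal point, pixels), "world_from_camera" (4x4, takes a point from camera to world coordinates). Camera axes: x right, y up, looking along -z (the intrinsics and any distortion apply to the point x, -y, -z); pixel columns grow to the right and rows downward; lengths in m; the calibration is good to about 2 mm. A picture is of the moment at which its call begins. camera_model takes no time and is no camera call.
- ctrl.finish_job(): hands the job in; it is judged then, once.
The state is a dict: "time_s": time; "qpos": joint angles; "joint_vel": joint speeds; "joint_torque": joint torques, N m; "eef_pos": TCP position; "tool_rot": TCP orientation; "wrist_force": force on the tool from outside, world axes, zero at the start; "wrist_torque": the same for the moment, N m; "finger_gap": finger opening in m; "grasp_force": force on a finger pad.
Only numpy, scipy, OpenCV 4.12 (cv2) and the standard library are available. Lean on these libraries where they do the work, as an engineer would, in place of code of your own. Each camera call takes 0.05 s, during which the arm holds its last target. There are 200 camera calls.

## Working session

There is one attempt and no reset: what is moved stays moved. The work goes in short steps, Python scripts to look and compute and a tool call to move; the robot and the scene stay as the last step left them, time stands still between calls to the robot, and variables do not carry over. Pictures are saved under pics/ and viewed, at most 10 in all, crops included, and the job is handed in when it is done.

Besides the shell and the picture viewer there is one more tool, called after "Call:" as name(argument=value, ...) on one line, values as JSON. send_rows: Moves the arm, as the interface text tells. Its arguments: {"type":"object","properties":{"moves":{"type":"array"}},"required":["moves"]}

```bash
mkdir -p pics; ls; python3 - <<'E'
from workcell import ctrl
import cv2,json
for n in("scene","top"):
    cv2.imwrite(f"pics/{n}0.png",ctrl.grab_frame(n)); m=ctrl.camera_model(n); print(n,{k:(v.tolist() if hasattr(v,'tolist') else v) for k,v in m.items()})
print(ctrl.sense())
E
```

```text
pics
scene {'vfov': 51.627702611811536, 'cx': 264.8778304932986, 'cy': 191.62428544472093, 'world_from_camera': [[0.7144123342499372, 0.4210165957836504, -0.5588917987824676, -0.21653578991969402], [-0.6993128878774008, 0.40219294132315736, -0.590933433474869, -0.7803273691325685], [-0.024010446062622728, 0.8130103714126736, 0.5817539294713018, 0.8953257398207876], [0.0, 0.0, 0.0, 1.0]]}
top {'vfov': 57.26012794058365, 'cx': 260.14762590691134, 'cy': 189.14576315623876, 'world_from_camera': [[0.009404401185009995, 0.9978437451262195, -0.06495704388926392, 0.48936097962225694], [-0.9999483539273455, 0.009134157271936462, -0.00445607999519755, 0.09419848086545876], [-0.00385314369618534, 0.06499559587704312, 0.9978781116951332, 1.1975054107050611], [0.0, 0.0, 0.0, 1.0]]}
{'time_s': 0.1, 'qpos': array([-1.33011996,  0.47769474,  0.02237336,  1.55630501, -0.01152024,
        1.10930713, -0.08314124]), 'joint_vel': array([-0.0002955 , -0.0012983 ,  0.00071054, -0.00257523,  0.00108785,
       -0.00061542, -0.00152278]), 'joint_torque': array([ 4.50320149e-03, -5.84087241e+01,  1.54047802e+00, -2.73312914e+01,
       -5.41436125e-02,  1.31899994e-02,  3.53737460e-05]), 'eef_pos': array([0.23052856, 0.63388032, 0.23581483]), 'tool_rot': array([ 1.73533658e-01,  9.84827620e-01, -7.88521105e-04, -8.31296261e-05]), 'wrist_force': array([0.31658948, 0.48484396, 0.06923141]), 'wrist_torque': array([-0.01249477,  0.07527303, -0.03593939]), 'grasp_force': 0.0, 'finger_gap': 0.08777459845648339}
```

View pics/scene0.png

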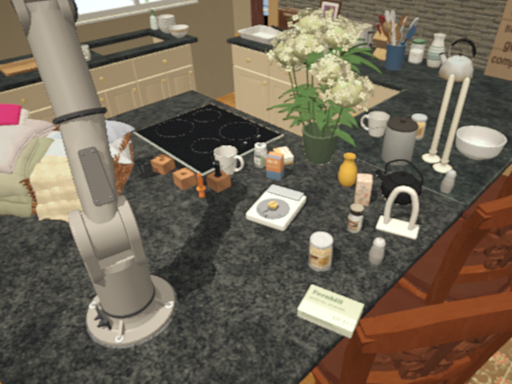

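View pics/top0.png

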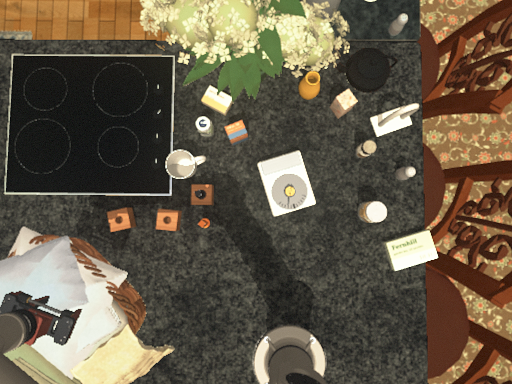

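Candidates for the holder: blocks at top (120,219), (168,219) and (202,194). The last is farthest right and has something dark in it. The orange look-alike at (203,223) is excluded. The scale's dial is at (290,191). I'll check these in one close crop.

```bash
python3 - <<'E'
import cv2,numpy as np
t=cv2.imread("pics/top0.png");s=cv2.imread("pics/scene0.png")
r=lambda im,x,y,w,h,k:cv2.resize(im[y:y+h,x:x+w],None,fx=k,fy=k,interpolation=cv2.INTER_CUBIC)
a=np.hstack([r(t,160,165,80,60,5),r(t,250,145,80,60,5)])
b=np.hstack([r(s,180,140,80,60,5),r(s,240,175,80,60,5)])
cv2.imwrite("pics/crop1.png",np.vstack([a,b]))
E
```

```text
(no output)
```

View pics/crop1.png

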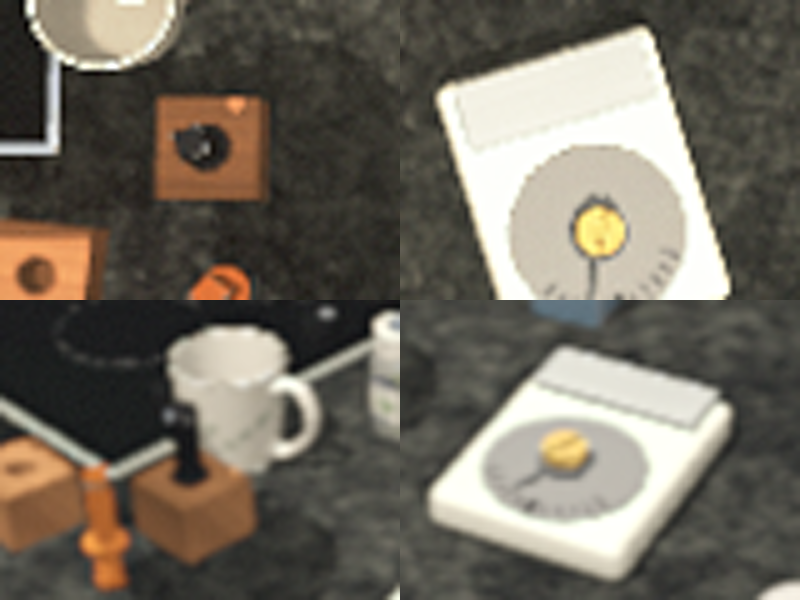

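```bash
cat > h.py <<'E'
import cv2,numpy as np
from workcell import ctrl
def ray(n,uv):
    m=ctrl.camera_model(n);T=np.array(m["world_from_camera"]);f=192/np.tan(np.radians(m["vfov"])/2)
    d=T[:3,:3]@np.array([(uv[0]-m["cx"])/f,-(uv[1]-m["cy"])/f,-1]);return T[:3,3],d/np.linalg.norm(d)
def plane(n,uv,z):
    o,d=ray(n,uv);return o+d*(z-o[2])/d[2]
def proj(n,p):
    m=ctrl.camera_model(n);T=np.array(m["world_from_camera"]);f=192/np.tan(np.radians(m["vfov"])/2)
    c=T[:3,:3].T@(np.array(p)-T[:3,3]);return np.array([m["cx"]-f*c[0]/c[2],m["cy"]+f*c[1]/c[2]])
def tri(a,b):
    (o1,d1),(o2,d2)=ray("top",a),ray("scene",b)
    s=np.linalg.lstsq(np.c_[d1,-d2],o2-o1,rcond=None)[0];p,q=o1+s[0]*d1,o2+s[1]*d2;return (p+q)/2,np.linalg.norm(p-q)
def blob(im,lo,hi,roi):
    x,y,w,h=roi;m=cv2.inRange(cv2.cvtColor(im[y:y+h,x:x+w],cv2.COLOR_BGR2HSV),lo,hi)
    cs,_=cv2.findContours(m,cv2.RETR_EXTERNAL,cv2.CHAIN_APPROX_NONE)
    c=max(cs,key=cv2.contourArea);return c.reshape(-1,2)+[x,y]
def cen(c):
    (M:=cv2.moments(c.astype(np.float32)));return np.array([M['m10'],M['m01']])/M['m00']
def world_rect(c,n,z):
    w=np.array([plane(n,p,z)[:2] for p in c],np.float32)*1000
    return cv2.minAreaRect(w)
E
python3 - <<'E'
from h import *
t=cv2.imread("pics/top0.png");s=cv2.imread("pics/scene0.png");np.set_printoptions(precision=4,suppress=True)
y=((18,110,90),(38,255,255))
a=cen(blob(t,*y,(275,178,30,28)));b=cen(blob(s,*y,(258,195,30,22)))
print("screw",a,b,plane("top",a,.0565),plane("scene",b,.0565),tri(a,b))
c=blob(t,(0,0,190),(179,70,255),(250,140,75,85));print("scale rect",world_rect(c,"top",.034))
c=blob(t,(2,70,50),(18,255,200),(188,180,30,30));r=cv2.minAreaRect(c.astype(np.float32));print("holder px",r,world_rect(c,"top",.05))
# holder top in scene view, dark tool
hs=cv2.inRange(cv2.cvtColor(t,cv2.COLOR_BGR2HSV),(2,70,50),(18,255,200))
print(hs[180:210,186:220]//255 @ np.ones(34,int))
for n,im,roi in(("top",t,(193,187,16,14)),("scene",s,(210,158,14,20))):
    x,y0,w,h=roi;print(n);print(cv2.cvtColor(im,cv2.COLOR_BGR2GRAY)[y0:y0+h,x:x+w])
E
```

```text
screw [289.2661 190.8172] [272.5    204.6722] [0.5591 0.0046 0.0565] [ 0.5532 -0.003   0.0565] (array([0.5597, 0.0039, 0.0492]), np.float64(0.0004897641831848476))
scale rect ((586.048583984375, 13.109222412109375), (187.21612548828125, 149.19537353515625), 17.350412368774414)
holder px ((201.5, 194.5), (21.0, 23.0), 90.0) ((544.837158203125, 290.7626953125), (68.70929718017578, 75.68406677246094), 0.5212492346763611)
[ 0  0  0  0 22 19 20 22 23 23 19 17 13 14 15 14 16 18 22 24 24 24 24 24
 24  6  0  0  0  0]
top
[[114 116 115 114 115 114 111 110 111 112 111 108 109 128 148 106]
 [113 111 112 114 113 112 112 116 117 115 116 111 110 113 113 114]
 [119 120 120 124 115 114 124 104 104 106 104 119 123 121 121 120]
 [119 115 106 108  96  84 101  65  41  44  60  96 117 120 117 117]
 [124 113  59  60  53  55  59  65  30  36  41  56  93 116 119 115]
 [128 119  50  53  55  57  54  39  30  34  33  40  68 113 122 120]
 [121 105  57  56  54  57  57  70  77  25  33  42  52  95 124 123]
 [122 108  69  55  56  55  56 104 129  26  32  40  55 100 126 123]
 [117 107  76  51  51  66  77  93 110  21  31
[... 844 characters left out ...]
6  26  24  21  23  24  23  28  78 140 165 171 183]
 [ 26  32  58  65  49  28  23  26  26  68 130 160 179 187]
 [ 54  86 130 146 111  54  22  26  22  67 127 160 178 188]
 [129 154 179 183 145  70  26  24  23  60 122 150 166 179]
 [176 182 164 137  98  46  22  25  23  48  98 132 148 164]
 [162 134 106  88  69  41  21  23  25  43  86 117 129 148]
 [103  85  90 103  92  57  30  24  25  39  72 105 118 127]
 [ 85 101 113 117  95  56  25  27  24  27  52  83 110 119]
 [111 119 120 109  80  42  25  27  28  25  36  67 105 120]
 [117 120 120 104  71  39  27  30  28  31  44  74 108 122]
 [113 116 117 112  91  64  48  41  43  58  80 107 123 126]
 [109 114 116 117 113 101  90  82  86 101 117 126 129 128]]
```

```bash
python3 - <<'E'
from h import *
t=cv2.imread("pics/top0.png");s=cv2.imread("pics/scene0.png");np.set_printoptions(precision=4,suppress=True)
h=plane("top",(201.5,194.5),.05);print("hole",h)
for z in(.05,.055,.116):print(z,proj("top",[h[0],h[1],z]),proj("scene",[h[0],h[1],z]))
r=lambda im,x,y,w,h,k:cv2.resize(im[y:y+h,x:x+w],None,fx=k,fy=k,interpolation=cv2.INTER_CUBIC)
a=cv2.convertScaleAbs(np.hstack([r(t,186,180,30,30,13),r(s,204,155,30,30,13)]),alpha=1.5,beta=20)
b=np.hstack([r(t,274,176,30,15,13),r(s,256,193,30,15,13)])
cv2.imwrite("pics/crop2.png",np.vstack([a,b]))
E
```

```text
hole [0.5448 0.2908 0.05  ]
0.05 [201.5 194.5] [217.5365 175.218 ]
0.055 [201.2384 194.4235] [217.4167 174.1443]
0.116 [197.8532 193.4332] [215.9182 160.7135]
```

View pics/crop2.png

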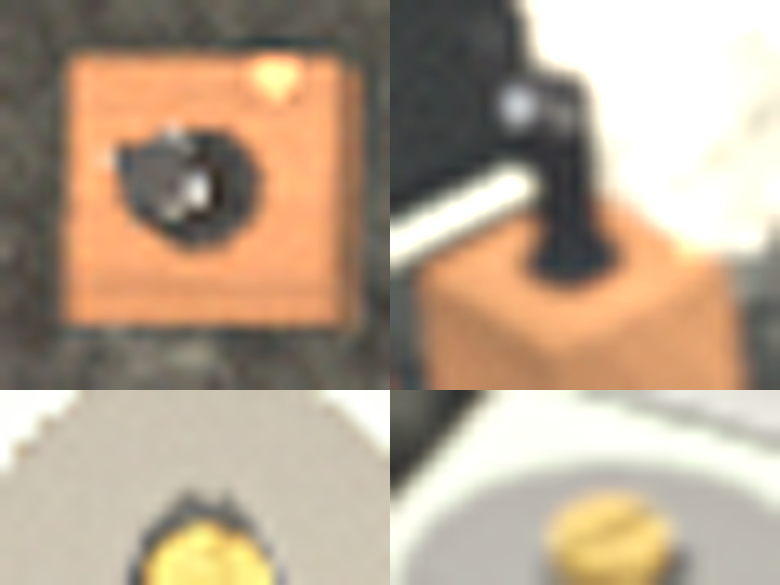

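Tool: black handle in the right-hand holder at top (198,193), hole at (201.5,194.5). The slot line shows in the scene view from about (270.2,205.2) to (276,202.6).

```bash
python3 - <<'E'
from h import *
t=cv2.imread("pics/top0.png");s=cv2.imread("pics/scene0.png");np.set_printoptions(precision=4,suppress=True,linewidth=150)
p,q=plane("scene",(270.2,205.2),.0565),plane("scene",(276,202.6),.0565);d=q-p;print("slot",p,q,np.degrees(np.arctan2(d[1],d[0])))
for u in((157,137),(156,160)):print("mark",proj("scene",plane("top",u,0)))
for z in(.0,.095):print("mug",plane("top",(180,164),z))
# screw top in scene: upper edge rows
g=cv2.cvtColor(s,cv2.COLOR_BGR2GRAY);print(g[198:213,264:283])
G=cv2.cvtColor(t,cv2.COLOR_BGR2GRAY);print(G[182:214,278:302])
# pointer dark pixels az in ring r 22..42 mm on dial plane around screw, zero mark r 44..58
c=np.array([.5582,.0043])
for v in range(180,225):
  for u in range(265,315):
    w=plane("top",(u,v),.037)[:2]-c;r=np.hypot(*w)*1000
    if 20<r<60 and G[v,u]<110: print(u,v,round(r,1),round(np.degrees(np.arctan2(w[1],w[0]))%360,1),G[v,u])
E
```

```text
slot [0.5455 0.0006 0.0565] [ 0.5701 -0.0035  0.0565] -9.462111971028916
mark [229.965  152.9614]
mark [215.909  159.5362]
mug [0.6513 0.3753 0.    ]
mug [0.6384 0.353  0.095 ]
[[254 254 252 244 238 233 226 221 219 219 222 226 229 232 242 248 252 254 254]
 [237 227 214 206 201 196 190 186 184 184 188 191 192 195 203 208 218 232 243]
 [199 192 186 184 184 183 185 190 191 192 191 188 185 183 184 185 187 195 205]
 [184 184 183 183 185 193 203 212 217 215 208 198 189 185 183 184 184 184 185]
 [185 185 184 185 194 212 222 223 220 214 198 190 196 193 186 185 185 185 184]
 [186 186 186 191 207 219 221 215 198 187 192 207 219 209 191 186 187 186 185]
 [186 186 187 193 210 208 199 198 196 204 216 222 216 199 184 185 187 186 186]
 [186 186 186 181 183 185 198 211 215 218 222 218 192 157 149 174 185 186 187]
 [187 187 185 170 160 161 179 196 198 196 194 188 157 119 128 168 186 187 187]
 [187 188 185 166 147 143 146 153 157 168 175 158 127 112 138 172 186 187 186]
 [188 188 184 162 136 129 127 127 132 142 143 127 115 131 163 183 186 187 187]
 [186 183 170 146 128 126 123 122 123 124 122 112 126 
[... 2821 characters left out ...]
45 254 255 254]
 [254 254 255 255 244 237 234 215 208 190 181 196 188 181 203 197 174 208 250 254 254 253 252 222]
 [253 254 254 254 255 255 255 247 244 239 238 239 239 240 243 252 253 248 253 252 212 105  77  43]
 [254 253 254 254 254 254 254 255 255 255 255 255 255 255 254 253 247 198  91  54  40  48  54  58]
 [254 254 254 254 254 254 254 255 255 255 254 253 253 236 151  86  44  52  50  53  51  57  63  64]
 [254 254 254 255 255 255 255 254 253 252 219 114  96  59  58  56  53  59  63  61  58  61  61  64]
 [255 255 255 254 253 253 247 207 107  83  61  72  79  67  66  59  57  63  67  64  63  60  61  61]]
288 198 21.9 172.4 108
293 205 46.7 197.0 105
294 206 50.8 199.5 98
294 207 54.0 198.4 83
```

```bash
cat > go.py <<'E'
import sys,numpy as np
from workcell import ctrl
from scipy.spatial.transform import Rotation as R
def go(x,y,z,az):
    s=ctrl.sense();r=R.from_quat(s["tool_rot"]);a=np.radians(az)
    best=None
    for b in(a,a+np.pi):
        Y=np.array([np.cos(b),np.sin(b),0]);Z=np.array([0,0,-1]);T=R.from_matrix(np.c_[np.cross(Y,Z),Y,Z])
        w=(r.inv()*T).as_rotvec()
        if best is None or np.linalg.norm(w)<np.linalg.norm(best):best=w
    d=r.inv().apply(np.array([x,y,z])-s["eef_pos"])*100
    print("d cm",d.round(2),"w",best.round(3))
def st():
    s=ctrl.sense();Y=R.from_quat(s["tool_rot"]).as_matrix()
    print("t",s["time_s"],"pos",s["eef_pos"].round(4),"jaw az",np.degrees(np.arctan2(Y[1,1],Y[0,1])).round(2),"zdir",Y[:,2].round(3),"F",s["wrist_force"].round(2),"M",s["wrist_torque"].round(3),"gap",round(s["finger_gap"],4),"g",s["grasp_force"],"q",s["qpos"].round(2))
if __name__=="__main__":
    st()
    if len(sys.argv)>4: go(*map(float,sys.argv[1:5]))
E
python3 go.py .545 .291 .18 32
```

```text
t 0.1 pos [0.2305 0.6339 0.2358] jaw az 70.01 zdir [-0.    -0.002 -1.   ] F [0.32 0.48 0.07] M [-0.012  0.075 -0.036] gap 0.0878 g 0.0 q [-1.33  0.48  0.02  1.56 -0.01  1.11 -0.08]
d cm [-41.27 -21.47   5.62] w [-0.001  0.001  0.663]
```

Call:
send_rows(moves=[-41.3,-21.5,4,0,0,0.66,0.5,-41.3,-21.5,4,0,0,0.66,0.5,-41.3,-21.5,4,0,0,0.66,0.5,-41.3,-21.5,4,0,0,0.66,0.5,-41.3,-21.5,4,0,0,0.66,0.5,-41.3,-21.5,4,0,0,0.66,0.5,-41.3,-21.5,4,0,0,0.66,0.5,-41.3,-21.5,4,0,0,0.66,0.5])

```text
time_s: 0.9
eef_pos: [0.5008, 0.3389, 0.202]
tool_rot: [0.483, 0.876, -0.0, -0.0]
wrist_force: [0.2, 0.5, 0.3]
finger_gap: 0.0442
grasp_force: 0.0
```

```bash
python3 go.py .545 .291 .18 32
```

```text
t 0.9 pos [0.5008 0.3389 0.202 ] jaw az 32.22 zdir [-0. -0. -1.] F [0.21 0.51 0.34] M [-0.003  0.049  0.028] gap 0.0442 g 0.0 q [-0.9   0.4   0.26  1.78 -0.12  0.98 -0.03]
d cm [-6.41  1.19  2.2 ] w [-0.    -0.     0.004]
```

Call:
send_rows(moves=[-6.4,1.2,2,0,0,0,0.5,-6.4,1.2,2,0,0,0,0.5,-6.4,1.2,2,0,0,0,0.5,-6.4,1.2,2,0,0,0,0.5])

```text
time_s: 1.3
eef_pos: [0.5436, 0.2935, 0.1821]
tool_rot: [0.483, 0.875, -0.0, -0.001]
wrist_force: [-0.4, 0.6, -0.1]
finger_gap: 0.0442
grasp_force: 0.0
```

```bash
python3 go.py .545 .291 .083 32; python3 - <<'E'
from h import *
t=ctrl.grab_frame("top");s=ctrl.grab_frame("scene")
r=lambda im,x,y,w,h,k:cv2.resize(im[y:y+h,x:x+w],None,fx=k,fy=k,interpolation=cv2.INTER_CUBIC)
cv2.imwrite("pics/crop3.png",cv2.convertScaleAbs(np.hstack([r(t,160,155,80,80,5),r(s,180,115,80,80,5)]),alpha=1.4,beta=15))
E
```

```text
t 1.3 pos [0.5436 0.2935 0.1821] jaw az 32.21 zdir [-0.001  0.    -1.   ] F [-0.37  0.64 -0.14] M [ 0.016  0.082 -0.007] gap 0.0442 g 0.0 q [-0.8   0.45  0.27  1.77 -0.14  0.95  0.09]
d cm [-0.3  -0.01  9.91] w [-0.001 -0.001  0.004]
```

View pics/crop3.png

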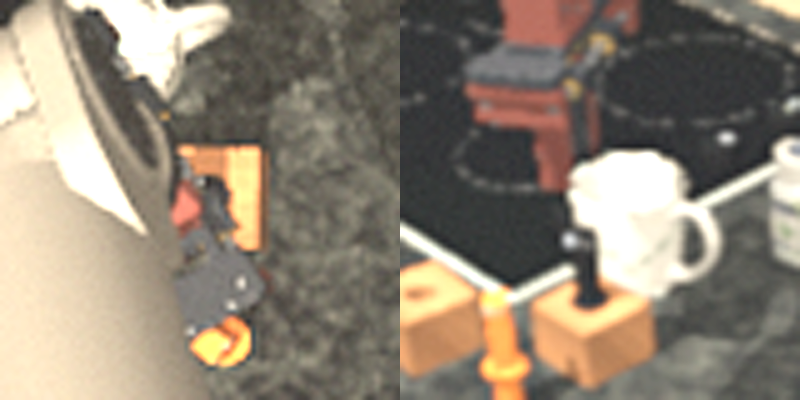

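Call:
send_rows(moves=[-0.3,0,2,0,0,0,0.5,-0.3,0,4,0,0,0,0.5,-0.3,0,6,0,0,0,0.5,-0.3,0,8,0,0,0,0.5,-0.3,0,9.2,0,0,0,0.5,-0.3,0,9.9,0,0,0,0.5,-0.3,0,9.9,0,0,0,0.5])

```text
time_s: 2.1
eef_pos: [0.5452, 0.2909, 0.083]
tool_rot: [0.483, 0.876, -0.0, -0.0]
wrist_force: [0.2, -0.5, -0.3]
finger_gap: 0.0442
grasp_force: 0.0
```

Call:
send_rows(moves=[0,0,0,0,0,0,0.3,0,0,0,0,0,0,0.2,0,0,0,0,0,0,0.15,0,0,0,0,0,0,0.1,0,0,0,0,0,0,0.05,0,0,0,0,0,0,0])

```text
time_s: 2.7
eef_pos: [0.5463, 0.2905, 0.0841]
tool_rot: [0.483, 0.875, 0.001, 0.0]
wrist_force: [-1.0, -1.3, 5.0]
finger_gap: 0.0184
grasp_force: 29.5
```

```bash
python3 go.py .545 .291 .083 32
```

```text
t 2.7 pos [0.5463 0.2905 0.0841] jaw az 32.19 zdir [ 0.001  0.001 -1.   ] F [-1.04 -1.33  4.97] M [-0.114  0.081  0.012] gap 0.0184 g 29.464577436447144 q [-0.76  0.57  0.23  1.83 -0.18  0.76  0.13]
d cm [ 0.11 -0.09  0.11] w [ 0.001 -0.     0.003]
```

Call:
send_rows(moves=[0,0,-0.5,0,0,0,0,0,0,-2,0,0,0,0,0,0,-4,0,0,0,0,0,0,-6,0,0,0,0,0,0,-8,0,0,0,0,0,0,-9,0,0,0,0,0,0,-9,0,0,0,0])

```text
time_s: 3.4
eef_pos: [0.5465, 0.2906, 0.1753]
tool_rot: [0.483, 0.875, 0.001, 0.001]
wrist_force: [0.5, 0.9, -1.6]
finger_gap: 0.0179
grasp_force: 30.0
```

```bash
python3 go.py .558 .0045 .20 -9;
```

```text
t 3.4 pos [0.5465 0.2906 0.1753] jaw az 32.19 zdir [ 0.002  0.002 -1.   ] F [ 0.52  0.93 -1.56] M [-0.028 -0.015  0.001] gap 0.0179 g 29.998696446418762 q [-0.79  0.45  0.27  1.77 -0.15  0.93  0.1 ]
d cm [-24.82 -14.26  -2.52] w [ 0.002 -0.001  0.719]
```

Call:
send_rows(moves=[-24.8,-14.3,-1.5,0,0,0.72,0,-24.8,-14.3,-1.5,0,0,0.72,0,-24.8,-14.3,-1.5,0,0,0.72,0,-24.8,-14.3,-1.5,0,0,0.72,0,-24.8,-14.3,-1.5,0,0,0.72,0,-24.8,-14.3,-1.5,0,0,0.72,0,-24.8,-14.3,-1.5,0,0,0.72,0,-24.8,-14.3,-1.5,0,0,0.72,0])

```text
time_s: 4.2
eef_pos: [0.5564, 0.0036, 0.1877]
tool_rot: [0.761, 0.648, -0.001, -0.0]
wrist_force: [-0.6, 0.4, -0.5]
finger_gap: 0.0178
grasp_force: 30.0
```

Call:
send_rows(moves=[0,0,0,0,0,0,0,0,0,0,0,0,0,0])

```text
time_s: 4.4
eef_pos: [0.5568, 0.0062, 0.1879]
tool_rot: [0.76, 0.65, -0.0, -0.0]
wrist_force: [-0.8, 0.2, -0.6]
finger_gap: 0.0182
grasp_force: 30.0
```

```bash
python3 go.py .558 .0045 .19 -9; python3 - <<'E'
from h import *
t=ctrl.grab_frame("top");s=ctrl.grab_frame("scene")
cv2.imwrite("pics/s4.png",s);cv2.imwrite("pics/t4.png",t)
r=lambda im,x,y,w,h,k:cv2.resize(im[y:y+h,x:x+w],None,fx=k,fy=k,interpolation=cv2.INTER_CUBIC)
cv2.imwrite("pics/crop4.png",np.hstack([r(t,250,150,80,80,5),r(s,250,165,40,40,10)]))
E
```

```text
t 4.4 pos [0.5568 0.0062 0.1879] jaw az -8.88 zdir [-0.001  0.    -1.   ] F [-0.85  0.23 -0.62] M [-0.07   0.071 -0.049] gap 0.0182 g 29.99878764152527 q [-0.53  0.37  0.51  1.92 -0.22  0.91 -0.06]
d cm [-0.15  0.15 -0.21] w [-0.001 -0.     0.002]
```

View pics/crop4.png

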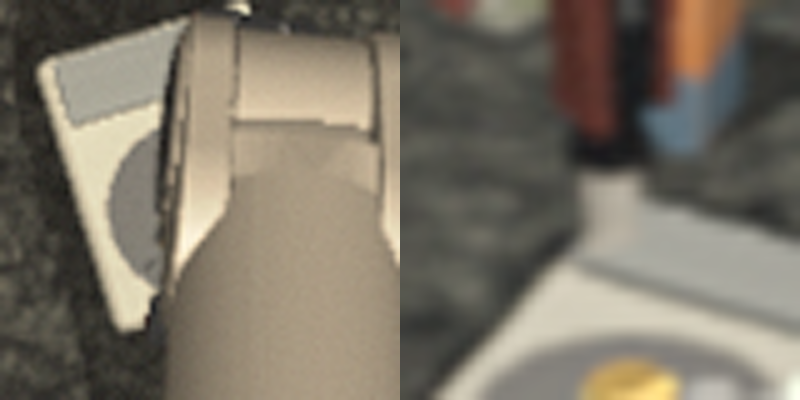

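The tool is gripped over the screw: shank and blade show in the scene view near (265,185–190). I'll turn to face the camera to find the blade's direction.

Call:
send_rows(moves=[0,0,-4,0,0,0.15,0,0,0,-6,0,0,0.3,0,0,0,-6,0,0,0.45,0,0,0,-6,0,0,0.6,0,0,0,-6,0,0,0.63,0,0,0,-6,0,0,0.63,0])

```text
time_s: 5.1
eef_pos: [0.5569, 0.0049, 0.2482]
tool_rot: [0.924, 0.383, -0.0, -0.0]
wrist_force: [0.6, 0.1, -0.4]
finger_gap: 0.0176
grasp_force: 30.0
```

```bash
python3 go.py .558 .0045 .19 -9; python3 - <<'E'
from h import *
s=ctrl.grab_frame("scene");cv2.imwrite("pics/s5.png",s)
p=ctrl.sense()["eef_pos"]
for z in(.073,.064,.034,.029):print(z,proj("scene",p-[0,0,z]).round(1))
b=proj("scene",p-[0,0,.07]).astype(int);print(b);g=cv2.cvtColor(s,cv2.COLOR_BGR2GRAY);print(g[b[1]-16:b[1]+8,b[0]-9:b[0]+10])
E
```

```text
t 5.1 pos [0.5569 0.0049 0.2482] jaw az -44.94 zdir [-0. -0. -1.] F [ 0.57  0.14 -0.38] M [-0.039  0.081 -0.093] gap 0.0176 g 29.999114871025085 q [-0.66  0.31  0.67  1.86 -0.23  1.04 -0.68]
d cm [0.05 0.11 5.82] w [-0.     0.    -0.627]
0.073 [271.2 174.7]
0.064 [271.1 172.5]
0.034 [271.  164.7]
0.029 [271.  163.4]
[271 173]
[[150 161 172 156 113  68  44  30  29  28  27  35  55  66 111 166 186 190
  187]
 [144 145 148 133 101  68  47  31  26  29  25  43  65  73 109 161 182 182
  170]
 [147 140 137 120  89  64  48  33  27  30  28  39  66  70  98 150 171 171
  154]
 [141 135 132 113  86  69  53  34  28  28  28  33  52  65 100 143 161 159
  144]
 [136 135 131 119  98  83  65  37  28  28  26  29  48  86 129 154 161 157
  143]
 [137 133 133 129 119  97  62  36  29  28  28  30  57 116 163 170 162 156
  142]
 [135 133 131 128 118  86  49  29  27  29  27  25  42 100 156 168 161 155
  140]
 [135 134 131 127 112  76  41  30  27  29  30  28  30  71 129 153 156 153
  137]
 [138 132 125 119 113  85  47  29  29  29  28  33  52  91 133 150 154 150
  134]
 [133 119 102 101 124 120  91  67  67  70  
[... 472 characters left out ...]
 150 171 180 179 173 160 141 130 132 135 133
  118]
 [ 75  68  68  73  95 117 142 167 196 204 193 179 161 136 120 119 124 123
  112]
 [ 76  71  69  74  94 116 140 161 180 185 179 170 153 130 117 116 118 117
  105]
 [ 74  71  71  79  96 112 128 139 145 146 143 138 129 119 115 115 117 115
  103]
 [ 76  72  65  70  93 108 115 119 117 117 117 115 116 113 113 111 115 115
  105]
 [ 74  74  73  75  82  95 105 108 109 110 112 114 112 113 113 113 114 113
  103]
 [ 78  76  79  79  77  80  86  95  98 104 111 110 109 109 110 112 113 112
  101]
 [ 86  84  78  77  81  85  91  94  93  91  93  91  90  97 100 111 111 107
   94]
 [ 85  82  80  83  93  98 102 102  94  82  74  73  75  80  86  93  94  92
   87]]
```

Call:
send_rows(moves=[0,0,0,0,0,-0.2,0,0,0,0,0,0,-0.4,0,0,0,0,0,0,-0.6,0,0,0,0,0,0,-0.8,0,0,0,0,0,0,-1.0,0,0,0,0,0,0,-1.2,0,0,0,0,0,0,-1.4,0,0,0,0,0,0,-1.57,0])

```text
time_s: 5.95
eef_pos: [0.5569, 0.0043, 0.2482]
tool_rot: [0.544, 0.839, -0.0, -0.0]
wrist_force: [1.1, 0.9, -1.2]
finger_gap: 0.0181
grasp_force: 30.0
```

Call:
send_rows(moves=[0,0,0,0,0,-0.2,0,0,0,0,0,0,-0.37,0,0,0,0,0,0,-0.37,0,0,0,0,0,0,-0.37,0])

```text
time_s: 6.35
eef_pos: [0.5569, 0.0042, 0.2483]
tool_rot: [0.383, 0.924, 0.0, -0.0]
wrist_force: [0.1, 0.7, -1.5]
finger_gap: 0.0176
grasp_force: 30.0
```

```bash
python3 go.py .5569 .0049 .2482 45; python3 - <<'E'
from h import *
s=ctrl.grab_frame("scene");cv2.imwrite("pics/s6.png",s);o=cv2.imread("pics/s5.png")
p=ctrl.sense()["eef_pos"]
b=proj("scene",p-[0,0,.07]).astype(int);print(b);g=cv2.cvtColor(s,cv2.COLOR_BGR2GRAY);print(g[b[1]-6:b[1]+6,b[0]-9:b[0]+10])
r=lambda im:cv2.resize(im[150:185,250:290],None,fx=10,fy=10,interpolation=cv2.INTER_CUBIC)
cv2.imwrite("pics/crop6.png",np.hstack([r(o),r(s)]))
E
```

```text
t 6.35 pos [0.5569 0.0042 0.2483] jaw az 44.96 zdir [-0.  0. -1.] F [ 0.1   0.68 -1.48] M [-0.033 -0.046  0.072] gap 0.0176 g 29.99794900417328 q [-0.42  0.28  0.37  1.85 -0.11  1.04  0.78]
d cm [0.05 0.05 0.01] w [-0.    -0.    -0.001]
[271 174]
[[ 81  77  76  94 130 144 145 149 159 165 167 156 150 153 157 157 153 148
  132]
 [ 77  83  86  98 129 142 151 160 170 177 178 164 149 147 148 149 148 145
  129]
 [ 88  95  93  96 119 132 146 159 169 175 175 161 146 143 145 146 148 142
  128]
 [ 88  90  89  92 106 124 143 158 169 175 173 156 140 138 141 144 145 141
  125]
 [ 77  77  78  86 101 120 145 161 170 175 174 152 130 126 130 134 136 134
  118]
 [ 74  69  69  76  96 118 143 159 170 173 168 145 123 117 120 122 124 124
  111]
 [ 77  71  70  77  96 113 128 144 162 160 144 128 115 116 116 118 119 117
  105]
 [ 75  70  71  79  96 112 114 128 154 147 125 114 115 115 116 116 117 115
  104]
 [ 76  71  68  73  92 106 112 125 147 141 118 112 115 115 113 113 115 114
  104]
 [ 75  73  73  73  83  96 103 113 128 126 116 113 112 113 113 113 114 113
  104]
 [ 79  78  77  79  79  81  87  96 102 106 110 112 108 110 111 113 115 113
  101]
 [ 86  82  80  77  82  88  92  94  93  92  92  91  91  96 101 110 113 109
   94]]
```

View pics/crop6.png

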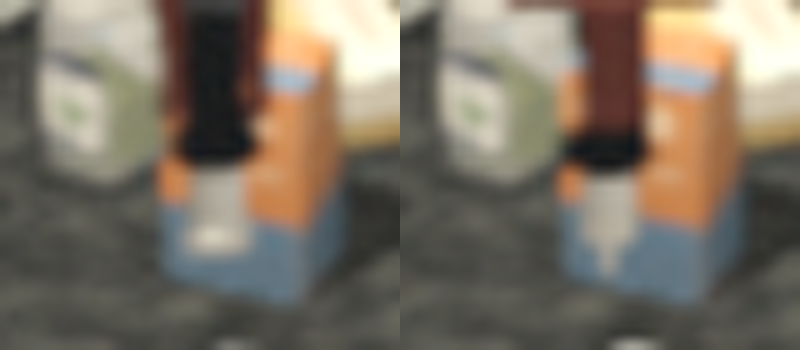

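Face-on at jaw azimuth −45° and edge-on at +45°: at the right the thin blade is at px (270.5,176). So the blade lies along jaw y and needs jaw azimuth about −9°.

```bash
python3 go.py .5584 .002 .142 -9
```

```text
t 6.4 pos [0.557  0.0041 0.2483] jaw az 44.8 zdir [-0.  0. -1.] F [-0.18  0.57 -0.1 ] M [-0.08  -0.027 -0.023] gap 0.0177 g 29.998423755168915 q [-0.42  0.28  0.37  1.85 -0.12  1.04  0.78]
d cm [-0.26 -0.05 10.63] w [-0.    -0.     0.939]
```

Call:
send_rows(moves=[-0.3,0,2,0,0,0.15,0,-0.3,0,4,0,0,0.3,0,-0.3,0,6,0,0,0.45,0,-0.3,0,8,0,0,0.6,0,-0.3,0,9.5,0,0,0.75,0,-0.3,0,10.6,0,0,0.9,0,-0.3,0,10.6,0,0,0.94,0,-0.3,0,10.6,0,0,0.94,0])

```text
time_s: 7.2
eef_pos: [0.5589, 0.0023, 0.1419]
tool_rot: [0.761, 0.649, -0.001, -0.0]
wrist_force: [0.1, 0.3, -1.1]
finger_gap: 0.0175
grasp_force: 30.0
```

```bash
python3 go.py .5584 .002 .142 -9; python3 - <<'E'
from h import *
s=ctrl.grab_frame("scene");cv2.imwrite("pics/s7.png",s);o=cv2.imread("pics/scene0.png")
p=ctrl.sense()["eef_pos"];print("tip pred",proj("scene",p-[0,0,.073]),"screw pred",proj("scene",[.5588,.0045,.0565]))
r=lambda im:cv2.resize(im[180:215,252:292],None,fx=10,fy=10,interpolation=cv2.INTER_CUBIC)
cv2.imwrite("pics/crop7.png",np.hstack([r(o),r(s)]))
E
```

```text
t 7.2 pos [0.5589 0.0023 0.1419] jaw az -9.08 zdir [-0.001 -0.001 -1.   ] F [ 0.09  0.35 -1.11] M [-0.069  0.056  0.01 ] gap 0.0175 g 29.999137222766876 q [-0.53  0.44  0.53  1.95 -0.29  0.83  0.  ]
d cm [-0.04 -0.05 -0.01] w [-0.001  0.001 -0.001]
tip pred [272.59056041 200.33788316] screw pred [272.10226575 203.056301  ]
```

View pics/crop7.png

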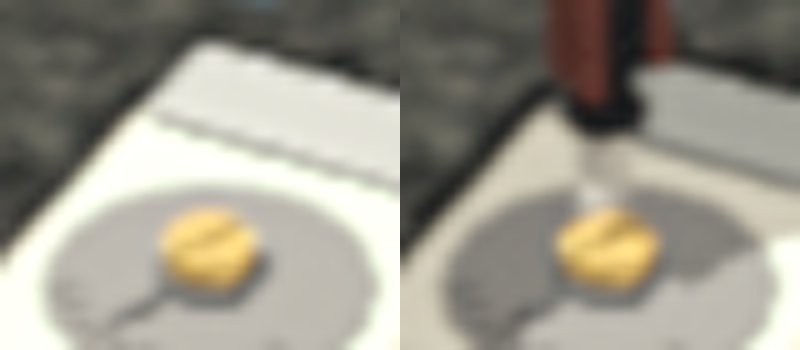

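Call:
send_rows(moves=[0,0,0.4,0,0,0,0,0,0,0.8,0,0,0,0,0,0,1.1,0,0,0,0,0,0,1.3,0,0,0,0,0,0,1.4,0,0,0,0,0,0,1.4,0,0,0,0])

```text
time_s: 7.85
eef_pos: [0.5591, 0.0021, 0.1283]
tool_rot: [0.761, 0.649, -0.0, -0.0]
wrist_force: [0.2, -0.0, -1.2]
finger_gap: 0.0177
grasp_force: 30.0
```

```bash
python3 go.py .5584 .002 .128 -9
```

```text
t 7.85 pos [0.5591 0.0021 0.1283] jaw az -9.05 zdir [-0. -0. -1.] F [ 0.15 -0.01 -1.23] M [-0.065  0.123 -0.021] gap 0.0177 g 29.99868482351303 q [-0.51  0.46  0.51  1.96 -0.31  0.8   0.02]
d cm [-0.02 -0.06  0.03] w [-0.     0.    -0.001]
```

Call:
send_rows(moves=[0,0,0.08,0,0,0,0,0,0,0.15,0,0,0,0,0,0,0.15,0,0,0,0])

```text
time_s: 8.15
eef_pos: [0.5591, 0.0021, 0.1269]
tool_rot: [0.761, 0.649, 0.0, 0.0]
wrist_force: [-0.9, 0.4, -1.0]
finger_gap: 0.0181
grasp_force: 30.0
```

Call:
send_rows(moves=[0,0,0.08,0,0,0,0,0,0,0.15,0,0,0,0,0,0,0.15,0,0,0,0])

```text
time_s: 8.45
eef_pos: [0.5591, 0.0021, 0.1253]
tool_rot: [0.761, 0.649, -0.0, -0.0]
wrist_force: [-0.4, -1.1, -1.2]
finger_gap: 0.0176
grasp_force: 30.0
```

Call:
send_rows(moves=[0,0,0.05,0,0,0,0,0,0,0.1,0,0,0,0,0,0,0.1,0,0,0,0])

```text
time_s: 8.75
eef_pos: [0.5591, 0.0021, 0.1243]
tool_rot: [0.761, 0.649, -0.0, -0.0]
wrist_force: [0.4, -0.7, -1.0]
finger_gap: 0.0178
grasp_force: 30.0
```

Call:
send_rows(moves=[0,0,0.05,0,0,0,0,0,0,0.1,0,0,0,0,0,0,0.1,0,0,0,0])

```text
time_s: 9.05
eef_pos: [0.5592, 0.0021, 0.1235]
tool_rot: [0.761, 0.649, 0.0, 0.0]
wrist_force: [-0.1, -0.2, 0.6]
finger_gap: 0.0177
grasp_force: 30.0
```

Call:
send_rows(moves=[0,0.03,0.02,0,0,-0.1,0,0,0.05,0.02,0,0,-0.2,0,0.01,0.08,0.02,0,0,-0.3,0,0.02,0.1,0.02,0,0,-0.4,0,0.03,0.12,0.02,0,0,-0.5,0,0.03,0.12,0.02,0,0,-0.5,0])

```text
time_s: 9.65
eef_pos: [0.5606, 0.0017, 0.1234]
tool_rot: [0.576, 0.817, 0.0, 0.0]
wrist_force: [1.2, -1.7, -0.0]
finger_gap: 0.0179
grasp_force: 30.0
```

```bash
cat > ptr.py <<'E'
import sys
from h import *
n=sys.argv[1];s=ctrl.grab_frame("scene");cv2.imwrite(f"pics/s{n}.png",s)
def hand(im,r0=20,r1=38):
    g=cv2.cvtColor(im,cv2.COLOR_BGR2GRAY).astype(np.float32);c=np.array([.5588,.0045]);a=np.radians(np.arange(150,245,1.));P=[]
    for r in np.arange(r0,r1,2)/1000:
        uv=np.array([proj("scene",[*(c+r*np.array([np.cos(t),np.sin(t)])),.039]) for t in a],np.float32)
        P.append(cv2.remap(g,uv[None,:,0],uv[None,:,1],cv2.INTER_LINEAR)[0])
    return np.array(P)
P=hand(s);np.set_printoptions(linewidth=200)
m=P.mean(0);print("az:mean",[(150+i,int(m[i])) for i in range(0,95,3)]);print("argmin per r",150+P.argmin(1))
st=cv2.resize(s[185:220,245:300],None,fx=10,fy=10,interpolation=cv2.INTER_CUBIC);cv2.imwrite(f"pics/c{n}.png",st)
E
python3 go.py .5584 .002 .128 -9;python3 ptr.py 8; python3 - <<'E'
import sys;sys.argv=["","x"]
exec(open("ptr.py").read().replace('ctrl.grab_frame("scene")','cv2.imread("pics/scene0.png")'))
E
```

```text
t 9.65 pos [0.5606 0.0017 0.1234] jaw az 19.62 zdir [ 0.001 -0.    -1.   ] F [ 1.19 -1.71 -0.03] M [-0.522 -0.062  0.   ] gap 0.0179 g 29.998346865177155 q [-0.41  0.45  0.38  1.95 -0.23  0.78  0.44]
d cm [ 0.1  -0.2  -0.46] w [0.001 0.    0.499]
az:mean [(150, 128), (153, 127), (156, 124), (159, 121), (162, 117), (165, 111), (168, 106), (171, 102), (174, 101), (177, 104), (180, 109), (183, 115), (186, 120), (189, 123), (192, 125), (195, 126), (198, 125), (201, 126), (204, 128), (207, 133), (210, 141), (213, 150), (216, 159), (219, 166), (222, 172), (225, 176), (228, 178), (231, 179), (234, 179), (237, 179), (240, 178), (243, 177)]
argmin per r [169 172 176 174 171 171 174 175 173]
az:mean [(150, 184), (153, 182), (156, 179), (159, 175), (162, 169), (165, 161), (168, 152), (171, 144), (174, 139), (177, 139), (180, 145), (183, 154), (186, 163), (189, 171), (192, 176), (195, 180), (198, 181), (201, 181), (204, 181), (207, 180), (210, 180), (213, 180), (216, 180), (219, 180), (222, 180), (225, 180), (228, 180), (231, 180), (234, 179), (237, 178), (240, 178), (243, 177)]
argmin per r [171 173 176 175 175 178 178 175 173]
```

Call:
send_rows(moves=[0,0.03,0,0,0,-0.1,0,0,0.05,0,0,0,-0.2,0,0.01,0.08,0,0,0,-0.3,0,0.01,0.09,0,0,0,-0.35,0,0.01,0.09,0,0,0,-0.35,0])

```text
time_s: 10.2
eef_pos: [0.5616, 0.0023, 0.1234]
tool_rot: [0.426, 0.905, 0.0, 0.0]
wrist_force: [1.7, -0.5, 0.1]
finger_gap: 0.0178
grasp_force: 30.0
```

```bash
python3 go.py .5584 .002 .128 -9;python3 ptr.py 9; python3 - <<'E'
from h import *
g=cv2.cvtColor(cv2.imread("pics/scene0.png"),cv2.COLOR_BGR2GRAY).astype(np.float32);c=np.array([.5588,.0045]);a=np.radians(np.arange(180,215,1.))
P=[]
for r in np.arange(46,57,2)/1000:
    uv=np.array([proj("scene",[*(c+r*np.array([np.cos(t),np.sin(t)])),.037]) for t in a],np.float32);P.append(cv2.remap(g,uv[None,:,0],uv[None,:,1],cv2.INTER_LINEAR)[0])
P=np.array(P);print("zero mark",180+P.argmin(1),P.mean(0).astype(int))
E
```

```text
t 10.2 pos [0.5616 0.0023 0.1234] jaw az 39.51 zdir [ 0.001 -0.    -1.   ] F [ 1.75 -0.53  0.08] M [-0.554 -0.311 -0.046] gap 0.0178 g 29.999109506607056 q [-0.35  0.44  0.29  1.95 -0.18  0.78  0.74]
d cm [ 0.18 -0.26 -0.46] w [0.001 0.    0.847]
az:mean [(150, 129), (153, 130), (156, 129), (159, 129), (162, 129), (165, 129), (168, 128), (171, 126), (174, 123), (177, 119), (180, 114), (183, 110), (186, 107), (189, 107), (192, 110), (195, 114), (198, 118), (201, 121), (204, 124), (207, 125), (210, 125), (213, 126), (216, 126), (219, 126), (222, 126), (225, 127), (228, 129), (231, 133), (234, 138), (237, 142), (240, 146), (243, 149)]
argmin per r [191 185 187 189 187 188 187 186 187]
zero mark [198 198 199 200 198 199] [172 172 171 170 169 168 167 166 165 165 164 162 159 156 151 145 139 135
 132 132 134 139 145 151 157 162 166 168 170 171 173 175 176 178 179]
```

View pics/c9.png

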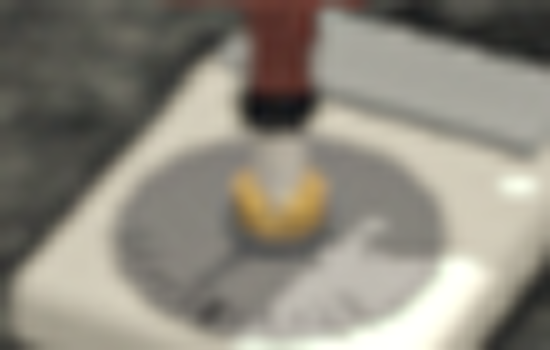

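Pointer has moved from about 175° to about 188° (tip near px (263,213)). The zero mark is at about 198.5°, at px (266,216).

Call:
send_rows(moves=[0,0.02,0,0,0,-0.07,0,0,0.03,0,0,0,-0.13,0,0,0.04,0,0,0,-0.18,0,0,0.04,0,0,0,-0.18,0])

```text
time_s: 10.65
eef_pos: [0.562, 0.0027, 0.1234]
tool_rot: [0.343, 0.939, 0.0, 0.001]
wrist_force: [1.8, -1.6, 0.4]
finger_gap: 0.0178
grasp_force: 30.0
```

```bash
python3 go.py .5584 .002 .128 -9;python3 ptr.py 10; python3 - <<'E'
from h import *
# centre-free check: fit pointer line in scene by darkest points, mapped to z=.039 ; and mark points
def pts(im,rs,lo,hi,z):
    g=cv2.cvtColor(im,cv2.COLOR_BGR2GRAY).astype(np.float32);c=np.array([.5588,.0045]);a=np.radians(np.arange(lo,hi,.5));o=[]
    for r in rs:
        uv=np.array([proj("scene",[*(c+r*np.array([np.cos(t),np.sin(t)])),z]) for t in a],np.float32);v=cv2.remap(g,uv[None,:,0],uv[None,:,1],cv2.INTER_LINEAR)[0]
        k=v.argmin();w=np.clip(np.median(v)-v-5,0,None);w[abs(np.arange(len(v))-k)>16]=0;t=(w*a).sum()/w.sum();o.append([r,np.degrees(t)])
    return np.array(o)
for n,lo,hi in(("scene0",160,190),("s9",172,202),("s10",182,212)):
    im=cv2.imread(f"pics/{n}.png");print(n,pts(im,np.arange(.02,.042,.003),lo,hi,.039).round(3).tolist())
    print("  mark",pts(im,np.arange(.046,.058,.002),188,210,.037)[:,1].round(1))
E
```

```text
t 10.65 pos [0.562  0.0027 0.1234] jaw az 49.84 zdir [ 0.001 -0.    -1.   ] F [ 1.75 -1.62  0.35] M [-0.474 -0.411 -0.051] gap 0.0178 g 29.999311566352844 q [-0.31  0.44  0.25  1.94 -0.15  0.78  0.89]
d cm [ 0.23 -0.29 -0.46] w [1.000e-03 0.000e+00 1.027e+00]
az:mean [(150, 129), (153, 129), (156, 129), (159, 129), (162, 129), (165, 129), (168, 129), (171, 129), (174, 128), (177, 127), (180, 126), (183, 124), (186, 120), (189, 116), (192, 111), (195, 108), (198, 107), (201, 110), (204, 114), (207, 119), (210, 122), (213, 125), (216, 126), (219, 126), (222, 126), (225, 126), (228, 126), (231, 126), (234, 126), (237, 126), (240, 127), (243, 127)]
argmin per r [192 195 197 199 196 196 198 198 196]
scene0 [[0.02, 171.996], [0.023, 174.744], [0.026, 175.21], [0.029, 175.718], [0.032, 176.494], [0.035, 175.008], [0.038, 174.221], [0.041, 175.371]]
  mark [198.1 198.1 198.4 198.6 198.5 199.5 200.1]
s9 [[0.02, nan], [0.023, 186.224], [0.026, 188.378], [0.029, 186.663], [0.032, 187.139], [0.035, 186.768], [0.038, 186.54], [0.041, 187.958]]
  mark [197.8 198.  198.4 198.6 198.5 199.4 200. ]
s10 [[0.02, nan], [0.023, 196.051], [0.026, 197.968], [0.029, 196.635], [0.032, 197.046], [0.035, 197.126], [0.038, 197.813], [0.041, 198.613]]<stdin>:7: RuntimeWarning: invalid value encountered in scalar divide
Traceback (most recent call last):
  File "h.py", line 9, in proj
    m=ctrl.camera_model(n);T=np.array(m["world_from_camera"]);f=192/np.tan(np.radians(m["vfov"])/2)
ValueError: time passes only in moves, steps and waits
```

```bash
python3 - <<'E'
from h import *
g=cv2.cvtColor(cv2.imread("pics/top0.png"),cv2.COLOR_BGR2GRAY).astype(float)
P=[];M=[]
for v in range(197,204):
    w=np.clip(195-g[v,286:291],0,None);P.append(plane("top",((w*np.arange(286,291)).sum()/w.sum(),v),.039)[:2])
for v in range(204,208):
    w=np.clip(185-g[v,291:297],0,None);M.append(plane("top",((w*np.arange(291,297)).sum()/w.sum(),v),.037)[:2])
P,M=np.array(P),np.array(M)
def ang(A):
    vx,vy,x,y=cv2.fitLine(A.astype(np.float32),cv2.DIST_L2,0,1e-6,1e-6).ravel();return np.degrees(np.arctan2(vy,vx))%180,x,y
p,m=ang(P),ang(M);print("ptr",p,"mark",m)
# intersection=axis
a=[np.array([np.cos(np.radians(k[0])),np.sin(np.radians(k[0]))]) for k in(p,m)]
s=np.linalg.solve(np.c_[a[0],-a[1]],np.array(m[1:])-np.array(p[1:]));print("axis",np.array(p[1:])+s[0]*a[0])
for c in([.5588,.0045],[.558,.0043],[.559,.0055],[.558,.0035]):
    f=lambda A:np.degrees(np.arctan2(*(A.mean(0)-c)[::-1]))%360
    print(c,f(P),f(M),f(M)-f(P))
# dial fit in top: grey circle
hsv=cv2.imread("pics/top0.png")
m_=((g>150)&(g<225)).astype(np.uint8);m_[:160]=0;m_[215:]=0;m_[:,:262]=0;m_[:,318:]=0
n,l,stt,ce=cv2.connectedComponentsWithStats(m_);k=l[192,300];c=max(cv2.findContours((l==k).astype(np.uint8),cv2.RETR_EXTERNAL,cv2.CHAIN_APPROX_NONE)[0],key=len)
e=cv2.fitEllipse(c);print("dial",e,plane("top",e[0],.037))
E
```

```text
ptr (np.float32(176.52797), np.float32(0.5297978), np.float32(0.0071254685)) mark (np.float32(0.8290978), np.float32(0.5119072), np.float32(-0.011221802))
axis [ 0.77051365 -0.00747938]
[0.5588, 0.0045] 174.8273078730333 198.53483238946436 23.70752451643105
[0.558, 0.0043] 174.2788457479296 198.61102731389659 24.332181565966977
[0.559, 0.0055] 176.81405725452473 199.5490484531177 22.73499119859298
[0.558, 0.0035] 172.6746446833267 197.713229727648 25.03858504432131
dial ((288.9899597167969, 191.05136108398438), (34.38296127319336, 34.62359619140625), 141.27365112304688) [0.55946679 0.00401875 0.037     ]
```

Call:
send_rows(moves=[0,0,0,0,0,-0.02,0,0,0.01,0,0,0,-0.03,0,0,0.01,0,0,0,-0.03,0,0,0,0,0,0,0.05,0,0,0,-0.2,0,0,0.05,0,0,0,-1.0,0,0,0.05,0,0,0,-3.0,0,0,0.05,0,0,0,-5.0,0,0,0.05,0])

```text
time_s: 11.5
eef_pos: [0.5601, 0.0036, 0.1735]
tool_rot: [0.365, 0.931, -0.0, -0.002]
wrist_force: [0.2, -0.6, -1.1]
finger_gap: 0.0179
grasp_force: 30.0
```

```bash
python3 go.py .5463 .2905 .19 32.2;python3 ptr.py 11
```

```text
t 11.5 pos [0.5601 0.0036 0.1735] jaw az 47.21 zdir [-0.003  0.001 -1.   ] F [ 0.24 -0.62 -1.05] M [-0.035  0.026  0.024] gap 0.0179 g 29.998455047607422 q [-0.34  0.37  0.28  1.91 -0.13  0.88  0.83]
d cm [20.5  20.12 -1.63] w [-0.002 -0.003  0.262]
az:mean [(150, 129), (153, 130), (156, 130), (159, 130), (162, 130), (165, 130), (168, 130), (171, 129), (174, 129), (177, 129), (180, 128), (183, 127), (186, 125), (189, 120), (192, 115), (195, 110), (198, 107), (201, 107), (204, 110), (207, 115), (210, 120), (213, 123), (216, 125), (219, 126), (222, 127), (225, 127), (228, 127), (231, 127), (234, 126), (237, 126), (240, 126), (243, 126)]
argmin per r [202 200 198 200 201 202 198 200 201]
```

Call:
send_rows(moves=[20.5,20.1,-1.6,0,0,0.26,0,20.5,20.1,-1.6,0,0,0.26,0,20.5,20.1,-1.6,0,0,0.26,0,20.5,20.1,-1.6,0,0,0.26,0,20.5,20.1,-1.6,0,0,0.26,0,20.5,20.1,-1.6,0,0,0.26,0,20.5,20.1,-1.6,0,0,0.26,0,20.5,20.1,-1.6,0,0,0.26,0])

```text
time_s: 12.35
eef_pos: [0.5468, 0.2907, 0.1887]
tool_rot: [0.482, 0.876, -0.001, -0.001]
wrist_force: [0.1, -0.7, -0.5]
finger_gap: 0.0182
grasp_force: 30.0
```

```bash
python3 go.py .5463 .2905 .15 32.2; python3 - <<'E'
from h import *
im=ctrl.grab_frame("top");cv2.imwrite("pics/t12.png",im);s=ctrl.grab_frame("scene");cv2.imwrite("pics/s12.png",s)
g=cv2.cvtColor(im,cv2.COLOR_BGR2GRAY).astype(np.float32);a=np.arange(160,240,1.)
for c in([.5588,.0045],[.5595,.004],[.558,.0043]):
    for r0,r1,z in((.022,.042,.039),(.047,.057,.037)):
        S=0
        for r in np.arange(r0,r1,.002):
            uv=np.array([proj("top",[*(np.array(c)+r*np.array([np.cos(t),np.sin(t)])),z]) for t in np.radians(a)],np.float32);S=S+cv2.remap(g,uv[None,:,0],uv[None,:,1],cv2.INTER_LINEAR)[0]
        k=S.argmin();w=np.clip(np.median(S)-S,0,None);w[abs(np.arange(len(a))-k)>9]=0;print(c,r0,a[k],(w*a).sum()/w.sum())
cv2.imwrite("pics/c12.png",np.hstack([cv2.resize(im[170:215,265:315],None,fx=8,fy=8,interpolation=cv2.INTER_CUBIC),cv2.resize(s[140:185,190:240],None,fx=8,fy=8,interpolation=cv2.INTER_CUBIC)]))
E
```

```text
t 12.35 pos [0.5468 0.2907 0.1887] jaw az 32.41 zdir [-0.002 -0.001 -1.   ] F [ 0.06 -0.7  -0.55] M [-0.041  0.066  0.003] gap 0.0182 g 29.9984872341156 q [-0.79  0.44  0.26  1.75 -0.14  0.96  0.1 ]
d cm [ 0.01 -0.05  3.87] w [-0.002 -0.001  0.004]
[0.5588, 0.0045] 0.022 199.0 199.59675788096465
[0.5588, 0.0045] 0.047 199.0 198.76899821298431
[0.5595, 0.004] 0.022 198.0 198.37936994911703
[0.5595, 0.004] 0.047 198.0 197.9202789149241Traceback (most recent call last):
  File "<stdin>", line 8, in <module>
  File "h.py", line 9, in proj
    m=ctrl.camera_model(n);T=np.array(m["world_from_camera"]);f=192/np.tan(np.radians(m["vfov"])/2)
ValueError: time passes only in moves, steps and waits
```

Both views put the pointer within about 0.7° of the mark. Returning the tool.

Call:
send_rows(moves=[0,-0.05,2,0,0,0,0,0,-0.05,4,0,0,0,0,0,-0.05,5.5,0,0,0,0,0,-0.05,7,0,0,0,0,0,-0.05,8.2,0,0,0,0,0,-0.05,9.2,0,0,0,0,0,-0.05,9.9,0,0,0,0,0,-0.05,9.9,0,0,0,0])

```text
time_s: 13.25
eef_pos: [0.5473, 0.2892, 0.0893]
tool_rot: [0.483, 0.875, -0.001, -0.0]
wrist_force: [0.7, -0.2, -0.5]
finger_gap: 0.0176
grasp_force: 30.0
```

Call:
send_rows(moves=[0,0,0.2,0,0,0,0,0,0,0.4,0,0,0,0,0,0,0.5,0,0,0,0,0,0,0.5,0,0,0,0])

```text
time_s: 13.65
eef_pos: [0.5478, 0.2895, 0.0854]
tool_rot: [0.483, 0.875, 0.0, 0.0]
wrist_force: [0.1, -0.6, -1.0]
finger_gap: 0.0179
grasp_force: 30.0
```

Call:
send_rows(moves=[0,0,0.1,0,0,0,0,0,0,0.2,0,0,0,0,0,0,0.2,0,0,0,0])

```text
time_s: 13.95
eef_pos: [0.5479, 0.2895, 0.0841]
tool_rot: [0.483, 0.875, 0.0, -0.0]
wrist_force: [-2.9, -0.7, 5.7]
finger_gap: 0.0177
grasp_force: 30.0
```

Seated on the rim (5.7 N up). Release and rise.

Call:
send_rows(moves=[0,0,0,0,0,0,0.1,0,0,0,0,0,0,0.2,0,0,0,0,0,0,0.3,0,0,0,0,0,0,0.45,0,0,0,0,0,0,0.45])

```text
time_s: 14.45
eef_pos: [0.5477, 0.2894, 0.0831]
tool_rot: [0.483, 0.875, -0.0, -0.0]
wrist_force: [-0.9, -1.2, 0.4]
finger_gap: 0.0377
grasp_force: 0.0
```

Call:
send_rows(moves=[0,0,-1,0,0,0,0.45,0,0,-3,0,0,0,0.45,0,0,-6,0,0,0,0.45,0,0,-10,0,0,0,0.45,0,0,-14,0,0,0,0.45,0,0,-16,0,0,0,0.45,0,0,-16,0,0,0,0.45])

```text
time_s: 15.15
eef_pos: [0.5496, 0.2902, 0.2476]
tool_rot: [0.483, 0.875, 0.003, 0.002]
wrist_force: [1.1, -0.2, -0.9]
finger_gap: 0.0394
grasp_force: 0.0
```

```bash
python3 go.py; python3 - <<'E'
from h import *
im=ctrl.grab_frame("top");s=ctrl.grab_frame("scene");cv2.imwrite("pics/t13.png",im);cv2.imwrite("pics/s13.png",s)
cv2.imwrite("pics/c13.png",np.hstack([cv2.resize(im[170:215,265:315],None,fx=8,fy=8,interpolation=cv2.INTER_CUBIC),cv2.resize(s[145:190,190:240],None,fx=8,fy=8,interpolation=cv2.INTER_CUBIC)]))
E
```

```text
t 15.15 pos [0.5496 0.2902 0.2476] jaw az 32.18 zdir [ 0.006  0.004 -1.   ] F [ 1.07 -0.21 -0.9 ] M [-0.002  0.06  -0.013] gap 0.0394 g 0.0 q [-0.8   0.38  0.28  1.7  -0.12  1.07  0.08]
```

View pics/c13.png

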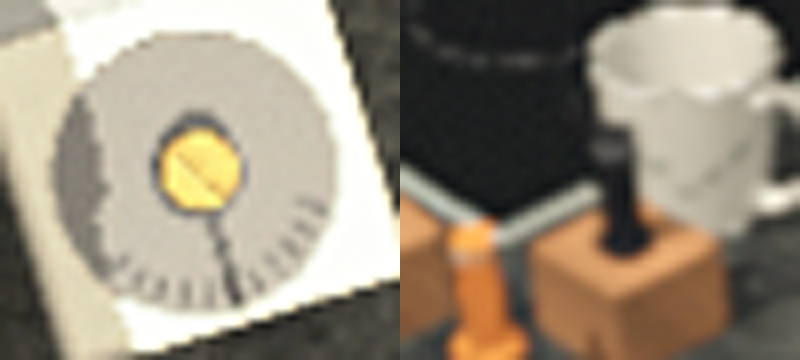

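The pointer runs straight into the zero mark (crop (215,215) to (238,300)), and the tool stands upright with its flange on the holder's rim (crop (625,240)).

```bash
python3 -c "
from workcell import ctrl
print(ctrl.finish_job())"
```

```text
the job is handed in; nothing more can be done
None
```

I zeroed the scale (pointer within about 1° of the mark, by camera), put the tool back fully down in its holder, and handed the job in at about 15 s; the verdict was not shown.

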